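Hold a spring clip open around a card

TASK

The steel spring clip is pinched onto the upright tongue of the small wooden stand: squeeze its two handles together until its jaws gape wide, lift it off the tongue, and carry it, jaws down, to the stiff card standing in the pencil rack. Lower it over the middle of the card's top edge, lined up with the card, until one to two centimetres of card stand between the jaws, and finish there still holding the clip open (at least 20 mm between its lips) with neither jaw touching the card, so that another sheet can be slipped in beside it. Do not bump or pinch the card at all hard, and leave the bowl, tin and eraser where they are.

Things in the scene. Friction and masses are not known exactly. Their poses are not given: they have to be found in the camera images.
- clip_mid (a point): Steel spring clip, 40 mm wide, about 60 g, handles up, jaws down, its lips pinching the stand's tongue. This point: middle of its hinge axis, half-way up. x runs along the hinge (parallel to the tongue), y across the jaws, z up to the handles. The jaws end 36 mm below this point in 12 mm high lips, which a spring shuts.
- clip_handles (a point): Point midway between the clip's two flat handles (36 mm wide in x), 32 mm above the hinge; axes as the clip. The handles rise in a V, 47 mm over the outsides at the top, 8 mm above this point. Pressing them together along y opens the jaws: starts at 7 N, fully open 12 N per finger (grip 20 to 25 N); then they are parallel, 14 mm over the outsides, top 13 mm above this point.
- jaw_a (a joint): Angle of one clip lever (rad); the other mirrors it. 0 = as it starts, lips 6 mm apart on the tongue; grows as the jaws open; 0.384 = fully open stop. The gap between the lips' lower ends is about 6 mm + 72 mm x sin(angle): 20 mm at 0.2, 33 mm when fully open.
- tongue_top (a point): Middle of the top edge of the stand's tongue, 80 mm above the table: an upright wooden strip 6 mm thick (y), 80 mm long (x) on a fixed block 110 x 70 x 22 mm. The clip starts with its lips reaching 14 mm below the tongue's top edge, up to 15 mm to either side of its middle.
- card_edge (a point): Middle of the top edge of the stiff card, 140 mm above the table. The card is upright, fixed in the rack, 4 mm thick (y), 100 mm long (x), 95 mm out of the rack. The rack is a fixed block 160 x 100 x 45 mm centred below, with short pencils and crayons leaning in a row 34 mm to the card's +y side, tops below 115 mm.
- card: The same card; origin at the middle of its foot, 96 mm under its top edge; x along the card, y through its thickness, z up.
- bowl: Bystander: turquoise ceramic bowl, 110 mm across, 50 mm high; origin under its foot. Not to be moved.
- tin: Bystander: closed aluminium tin, 64 mm across, 70 mm high; origin under its foot. Not to be moved.
- eraser: Bystander: white eraser block 50 x 22 x 13 mm; origin under it. Not to be moved.
There are look-alikes about, which are no part of the job. What is shaped like the part that bears card_edge but green or red is not meant.

How it is judged:
By the outcome, as a careful person would: the job done as asked, in the order asked, and still so for the second after the job is handed in, while the arm keeps its last pose, push and grip.
It also fails if it takes over 38 s, if anything falls off the work surface, if the arm or the gripper's body presses on something with over 40 N, if the wrist force passes 120 N, or if a joint passes its speed limit or range.

ROBOT

A 6-joint arm with a two-finger parallel gripper is mounted at the origin on the work surface. World frame = base frame: x ahead of the robot, y to its left, z up, the work surface at z = 0. Lengths are in mm, angles in rad, forces in N, time in s.
With the tool pointing down it reaches from about 325 to 775 mm from the base axis. Payload 5.5 kg.
Tool frame: the origin (TCP) lies midway between the tips of the shut fingers; the grasp point (between the pads) lies 19 mm behind it (grip_point_offset is the z of the grasp point in the tool frame, in mm); z points along the fingers, y is the line along which they close (so a half turn about z gives the same grasp; the last joint's range is limited). The gripper opens to 88 mm and grips with 3 to 60 N. Pads are 20 mm wide; open, the fingers measure 115 mm over their backs; the gripper's body (75 mm by 178 mm) begins 61 mm behind the grasp point.
Start: joints at [-1.253, 0.091, 1.231, -0, 1.82, -0.057], TCP at [219.652, -558.363, 222.631] pointing down, gripper open.
Joint ranges: [-2.87, 2.87], [-0.86, 2.18], [0.17, 2.46], [-1.51, 4.65], [0.06, 2.69], [-2.65, 2.65]. Speed limits (rad/s): [2.57, 2.57, 3.01, 3.14, 3.14, 3.14].

INTERFACE

Orientations are given as a unit quaternion [w, x, y, z].
In Python, from bench import * gives the robot as it stands. Calls block until the motion is done:
- move_ptp(position, orientation): joint-space move of the TCP to a pose.
- move_l(position, rotation=None, velocity=150, max_force=None): straight line of the TCP; rotation=None keeps the orientation; velocity is the mean speed in mm/s. With max_force (N) it stops when the force on the tool has changed by that much, and returns True; else False.
- set_joints(angles): joint-space move.
- gripper_to(opening): finger opening in mm; the grip force is fixed at half the most; returns when the fingers have stopped.
- wait(seconds).
- ik(position, orientation): joint angles nearest the present ones, or None.
- camera(name): name is "side" or "top" or "wrist"; returns the picture (420x560x3 uint8, red, green, blue); there is no depth.
- calibration(name): a dict with "fx", "fy", "cx", "cy" (pixels), "k1" (the pictures are not rectified: a ray, as slopes to the right and down, at radius r is drawn at 1 + k1 r^2 times it, then the intrinsics apply), "position" and "rotation" of the camera in the world; the wrist camera has in their place "T_tool_cam" (4x4, takes a point from camera to tool coordinates, whose origin is the TCP and whose axes are the flange's). Camera axes: x right, y down, z forward; pixel columns grow to the right and rows downward; lengths in mm; the calibration is good to about 2 mm. A picture is of the moment at which its call begins: read the wrist's pose just before it. calibration takes no time and is no camera call.
A pose or a line that the arm cannot do raises Unreachable and nothing moves.
- close_job(): hands the job in; it is judged then, once.
Readings, each from a call of its own:
- get_clock(): time.
- get_q(): joint angles.
- get_joint_vel(): joint speeds.
- get_effort(): joint torques, N m.
- get_eef_pos(): TCP position.
- get_ee_rot(): TCP orientation.
- get_contact_force(): force on the tool from outside, world axes, zero at the start.
- get_ft_torque(): the same for the moment, N m.
- get_width(): finger opening in mm.
- get_grip_force(): force on a finger pad.
Only numpy, scipy, OpenCV 4.12 (cv2) and the standard library are available. Lean on these libraries where they do the work, as an engineer would, in place of code of your own. Each camera call takes 0.05 s, during which the arm holds its last target. There are 200 camera calls.

## Working session

There is one attempt and no reset: what is moved stays moved. The work goes in short steps, each a Python script; the robot and the scene stay as the last script left them, time stands still between calls to the robot, and variables do not carry over. Pictures are saved under pics/ and viewed, at most 10 in all, crops included, and the job is handed in when it is done.

```bash
mkdir -p pics; ls; python3 - <<'E'
from bench import *
import cv2
for n in("side","top","wrist"):
    cv2.imwrite(f"pics/{n}0.png",camera(n)[:,:,::-1]); print(n,calibration(n))
print(get_clock(),get_width(),get_ee_rot())
E
```

```text
pics
side {'fx': 420.57581885481096, 'fy': 420.57581885481096, 'cx': 271.82974651469124, 'cy': 199.9053651412083, 'k1': -0.0650107616955329, 'position': array([329.85105607, 538.50392981, 712.18674068]), 'rotation': array([ 0.07389007, -0.2011078 ,  0.91670325, -0.33727001])}
top {'fx': 489.9921084240583, 'fy': 489.9921084240583, 'cx': 277.3827407839285, 'cy': 211.51367135635067, 'k1': 0.0009220371715067253, 'position': array([373.32009167,  64.39517083, 960.27138119]), 'rotation': array([-0.0757177 ,  0.729404  , -0.67625975,  0.07006697])}
wrist {'fx': 303.59540517403246, 'fy': 303.59540517403246, 'cx': 276.0504125606065, 'cy': 210.9445852815216, 'k1': -0.06559289408038299, 'T_tool_cam': array([[-5.17485929e-04, -9.69869037e-01, -2.43626320e-01,
         6.62939658e+01],
       [ 9.99999599e-01, -3.23884024e-04, -8.34723585e-04,
        -5.10866072e-01],
       [ 7.30665887e-04, -2.43626654e-01,  9.69868816e-01,
        -1.62492363e+02],
       [ 0.00000000e+00,  0.00000000e+00,  0.00000000e+00,
         1.00000000e+00]])}
0.15 87.86923744325932 [-7.19961605e-04  9.82493800e-01  1.86293868e-01 -1.00143424e-04]
```

View pics/top0.png

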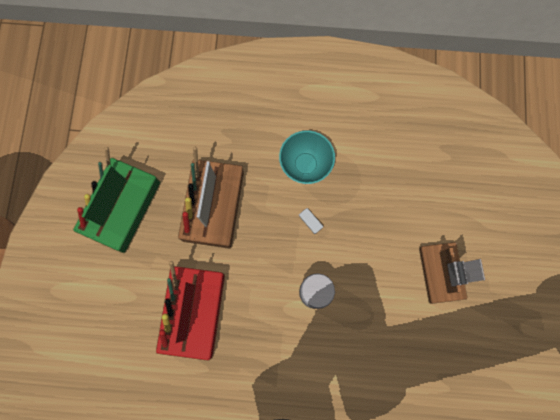

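View pics/side0.png

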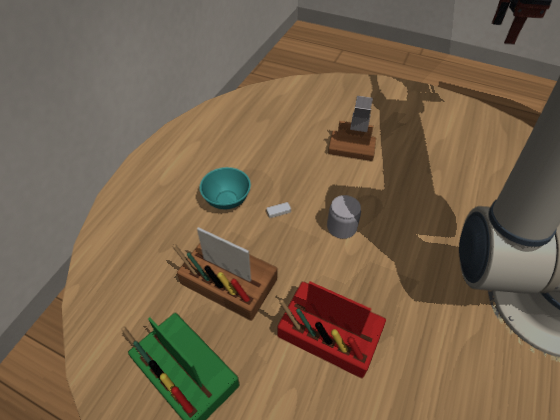

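The top view shows the brown rack with the white card around (205,193), and the stand with the clip around (455,272). The side view shows the card's top edge from about (198,231) to (250,262), and the clip at about (361,115).

```bash
cat > h.py <<'E'
from bench import *
import numpy as np, cv2
from scipy.spatial.transform import Rotation as R
rq=lambda q:R.from_quat(np.roll(q,-1))
def campose(n,c,eef=None):
    if n!="wrist": return np.array(c["position"]),rq(c["rotation"]).as_matrix()
    p,q=eef; M=rq(q).as_matrix(); T=c["T_tool_cam"]
    return M@T[:3,3]+p, M@T[:3,:3]
def ray(n,uv,eef=None):
    c=calibration(n); o,M=campose(n,c,eef)
    d=np.array([(uv[0]-c["cx"])/c["fx"],(uv[1]-c["cy"])/c["fy"]]); s=d.copy()
    for _ in range(20): s=d/(1+c["k1"]*(s@s))
    return o,M@np.array([*s,1])
def onz(n,uv,z,eef=None):
    o,d=ray(n,uv,eef); return o+d*(z-o[2])/d[2]
def proj(n,P,eef=None):
    c=calibration(n); o,M=campose(n,c,eef); v=M.T@(np.array(P)-o); s=v[:2]/v[2]
    s=s*(1+c["k1"]*(s@s)); return s*c["fx"]+[c["cx"],c["cy"]]
def tri(a,b):
    (o1,d1),(o2,d2)=a,b; t=np.linalg.lstsq(np.c_[d1,-d2],o2-o1,rcond=None)[0]
    p,q=o1+t[0]*d1,o2+t[1]*d2; return (p+q)/2,np.linalg.norm(p-q)
def down(yaw): # tool down, tool y axis (finger line) at world angle yaw
    y=np.array([np.cos(yaw),np.sin(yaw),0]); z=np.array([0,0,-1.]); x=np.cross(y,z)
    return np.roll(R.from_matrix(np.c_[x,y,z]).as_quat(),1)
E
python3 - <<'E'
from h import *
print("clock",get_clock())
for uv,z in (((205,193),140),((443,272),22),((455,268),80),((466,272),100),((210,160),140),((200,222),140),((307,158),50),((318,292),70),((311,221),13)): print(uv,z,onz("top",uv,z).round())
print(tri(ray("side",(198,231)),ray("top",(212,163))))
print(tri(ray("side",(250,262)),ray("top",(202,222))))
t=cv2.imread("pics/top0.png");s=cv2.imread("pics/side0.png")
a=[t[235:310,410:495],t[150:250,170:250],s[85:165,320:385],s[220:320,165:285]]
a=[cv2.resize(x,(390,290),interpolation=cv2.INTER_CUBIC) for x in a]
cv2.imwrite("pics/crop.png",np.vstack([np.hstack(a[:2]),np.hstack(a[2:])]))
E
```

```text
clock 0.15
(205, 193) 140 [568. 204. 140.]
(443, 272) 22 [ 476. -244.   22.]
(455, 268) 80 [ 478. -247.   80.]
(466, 272) 100 [ 470. -259.  100.]
(210, 160) 140 [628. 202. 140.]
(200, 222) 140 [517. 208. 140.]
(307, 158) 50 [674.  30.  50.]
(318, 292) 70 [418.  -5.  70.]
(311, 221) 13 [557.  12.  13.]
(array([627.28747032, 200.66461785, 122.27160589]), np.float64(1.247332934895693))
(array([522.33410863, 209.8836264 , 105.62058629]), np.float64(1.2456172122152895))
```

View pics/crop.png

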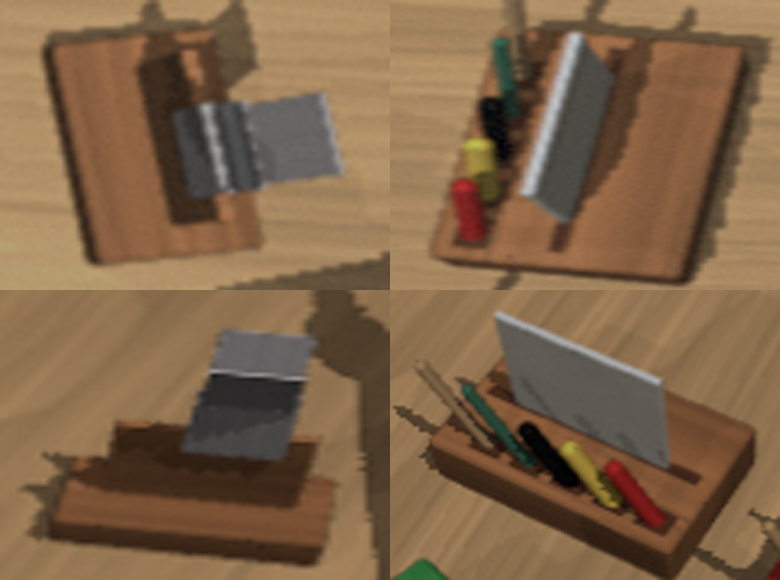

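```bash
python3 - <<'E'
from h import *
move_ptp([473,-252,235],down(-np.pi/2))
e=(get_eef_pos(),get_ee_rot()); im=camera("wrist")
cv2.imwrite("pics/w1.png",im[:,:,::-1]); np.savez("w1.npz",p=e[0],q=e[1])
print(get_clock(),e)
E
```

```text
1.675 (array([ 472.70569214, -252.68473027,  234.90847876]), array([ 1.46332539e-04,  9.99999935e-01, -3.00595298e-04, -1.36273168e-04]))
```

View pics/w1.png

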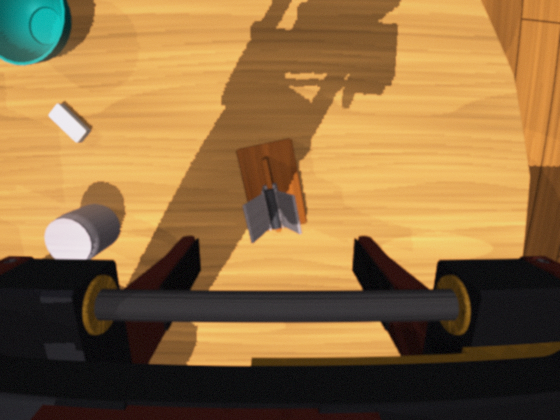

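The clip sits at about (272,208) as a V. Its left handle edge runs from about (246,205) to (252,241), the right one ends at about (300,232), and the block's corners are at about (237,150) and (292,138).

```bash
python3 - <<'E'
import cv2
t=cv2.imread("pics/w1.png")[130:250,220:320]
cv2.imwrite("pics/c1.png",cv2.resize(t,None,fx=5,fy=5,interpolation=cv2.INTER_CUBIC))
E
```

```text
(no output)
```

View pics/c1.png

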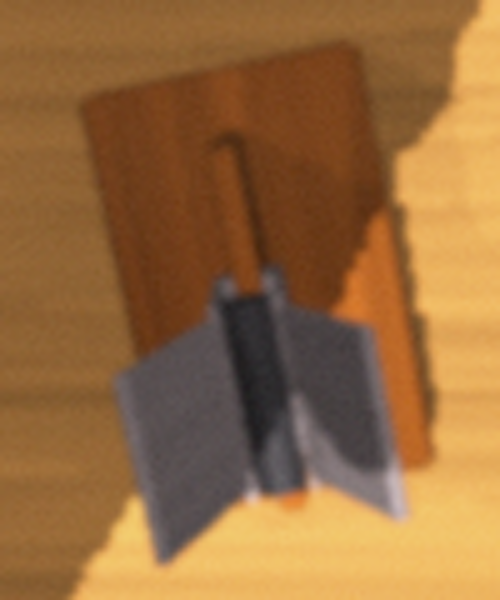

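```bash
python3 - <<'E'
from h import *
d=np.load("w1.npz"); e=(d["p"],d["q"])
f=lambda u,v,z: onz("wrist",(220+u/5,130+v/5),z,e)
lf,ln,rf,rn=[f(u,v,142) for u,v in((117,380),(162,563),(374,322),(407,518))]
print(lf,ln,rf,rn); 
print("len",np.linalg.norm(lf-ln),np.linalg.norm(rf-rn),"w",np.linalg.norm(lf-rf),np.linalg.norm(ln-rn))
c=(lf+ln+rf+rn)/4; a=(lf+rf-ln-rn); print("clip",c,np.arctan2(a[1],a[0]))
b=[f(u,v,22) for u,v in((80,103),(352,40),(430,465))]
print("block w",np.linalg.norm(b[0]-b[1]),"l",np.linalg.norm(b[1]-b[2]),"ctr",(b[0]+b[2])/2,
 [np.arctan2(*(x)[1::-1]) for x in (b[1]-b[2],)])
print("tongue end",f(227,138,80))
print("top-view proj of clip", proj("top",c), "side",proj("side",c))
E
```

```text
[ 478.98457375 -223.76149928  142.        ] [ 445.45293893 -230.86091766  142.        ] [ 489.13977887 -268.05513117  142.        ] [ 453.85796476 -274.39331938  142.        ]
len 34.274951126077355 35.84660425741405 w 45.44286541593595 44.33637849718576
clip [ 466.85881408 -249.26771687  142.        ] 0.19284903471089626
block w 67.79726921578153 l 108.89554576944273 ctr [ 474.24295609 -246.79122351   22.        ] [np.float64(0.19558691185477023)]
tongue end [ 515.85330022 -240.96992363   80.        ]
top-view proj of clip [469.779958   271.52873776] side [363.49970699 102.06799379]
```

The sizes match what was given: handles 34–36 mm wide, block 68 x 109 mm, yaw 0.19. Next I look at the card with the hand empty.

```bash
python3 - <<'E'
from h import *
move_ptp([545,205,265],down(-np.pi/2))
e=(get_eef_pos(),get_ee_rot()); im=camera("wrist")
np.savez("w2.npz",p=e[0],q=e[1]); cv2.imwrite("pics/w2.png",im[:,:,::-1])
a,b=[proj("wrist",p,e) for p in((628,202,140),(517,208,140))]
x0,y0=np.minimum(a,b).astype(int)-40; x1,y1=np.maximum(a,b).astype(int)+40
x0,y0=max(x0,0),max(y0,0); print(get_clock(),e,x0,y0,x1,y1)
t=im[y0:y1,x0:x1,::-1]; k=min(4,590/t.shape[0],790/t.shape[1]); print(k)
cv2.imwrite("pics/c2.png",cv2.resize(t,None,fx=k,fy=k,interpolation=cv2.INTER_CUBIC))
E
```

```text
3.4167 (array([545.32496428, 203.92072265, 264.90925286]), array([ 2.13732052e-04,  9.99999695e-01, -7.51190304e-04, -2.27840552e-06])) 232 76 318 272
3.010204081632653
```

View pics/c2.png

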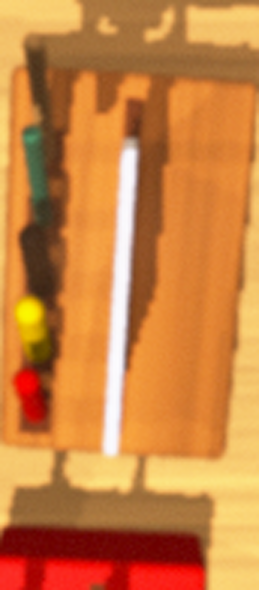

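The card's top edge shows white, from crop (130,140) to (111,452), with the pencils to its left (world +y).

```bash
python3 - <<'E'
from h import *
d=np.load("w2.npz"); e=(d["p"],d["q"]); im=cv2.imread("pics/w2.png")
m=np.zeros(im.shape[:2],np.uint8); s=im[100:240,250:295]; m[100:240,250:295]=(s.min(2)>130)*255
n,l,st,_=cv2.connectedComponentsWithStats(m); i=1+np.argmax(st[1:,4]); print(st[i])
ys,xs=np.nonzero(l==i)
A=np.array([xs[ys==ys.min()].mean(),ys.min()-.5]);B=np.array([xs[ys==ys.max()].mean(),ys.max()+.5])
k=np.polyfit(ys,xs,1); A[0]=np.polyval(k,A[1]);B[0]=np.polyval(k,B[1])
P,Q=onz("wrist",A,140,e),onz("wrist",B,140,e)
print(A,B,P,Q,"len",np.linalg.norm(P-Q),"mid",(P+Q)/2,"yaw",np.arctan2(*(P-Q)[1::-1]))
for z in (P,Q,(P+Q)/2): print(proj("top",z),proj("side",z))
E
```

```text
[266 123  12 106 648]
[274.65844535 122.5       ] [268.02884393 228.5       ] [622.53034883 205.74309751 140.        ] [521.22180895 212.62339185 140.        ] len 101.54190614511786 mid [571.87607889 209.18324468 140.        ] yaw -0.06781013156791733
[207.56925531 162.67889927] [197.09625032 227.84947018]
[197.33401475 219.16709757] [248.64099906 252.09259737]
[202.51425911 190.57875002] [222.25474194 239.70124788]
```

The card edge measures 101.5 mm long, and its reprojection agrees with the side view to about 1 px. Now I grasp the clip.

```bash
python3 - <<'E'
from h import *
q=down(0.194-np.pi/2); c=[466.9,-249.3]
move_ptp([*c,215],q)
print("hit",move_l([*c,115],velocity=100,max_force=10),get_eef_pos(),get_contact_force())
gripper_to(11); wait(.2)
print(get_width(),get_grip_force(),get_contact_force(),get_clock())
e=(get_eef_pos(),get_ee_rot()); np.savez("w3.npz",p=e[0],q=e[1]); print(e)
a=camera("wrist");b=camera("side")
x,y=proj("side",(*c,110)).astype(int)
w=cv2.resize(a[120:330,140:420],(560,420)); s=cv2.resize(b[max(y-50,0):y+50,x-30:x+30],(240,400)) 
o=np.zeros((420,800,3),np.uint8);o[:,:560]=w;o[:400,560:]=s
cv2.imwrite("pics/g1.png",o[:,:,::-1])
E
```

```text
hit False [ 467.31429797 -249.56554213  115.95772083] [0.69579579 0.26198776 0.0124001 ]
13.058471439233534 29.994971752166748 [-0.36540939 -0.25753296 -0.75125459] 7.6
(array([ 466.89193444, -249.29396178,  114.99283767]), array([-2.13664492e-05,  9.95298890e-01,  9.68510121e-02, -1.46788548e-05]))
```

View pics/g1.png

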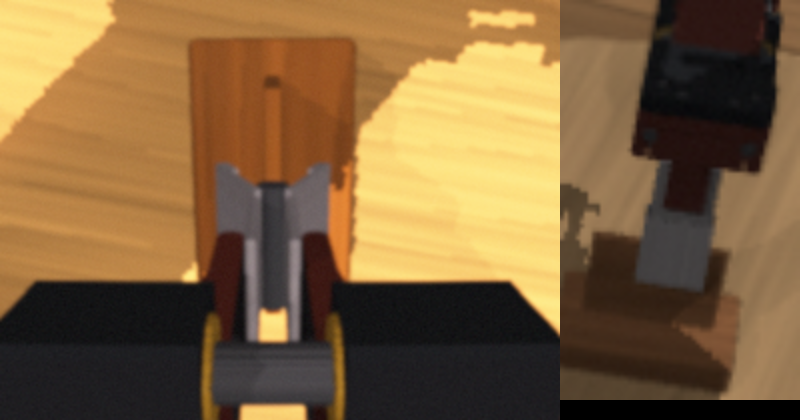

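The wrist view shows the jaws wide open and symmetric about the tongue, with both handles held flat in the pads. The side view agrees. I lift it and carry it.

```bash
python3 - <<'E'
from h import *
move_l([466.9,-249.3,225],velocity=100)
print(get_width(),get_grip_force(),get_contact_force(),get_clock())
q=down(-0.068-np.pi/2); c=[571.9,209.2]
move_l([*c,230],q,velocity=200); wait(.3)
e=(get_eef_pos(),get_ee_rot()); np.savez("w4.npz",p=e[0],q=e[1]); print(e,get_clock(),get_width())
a=camera("wrist");b=camera("side")
x,y=proj("side",(*c,160)).astype(int); print(x,y)
w=cv2.resize(a[120:330,140:420],(500,375)); s=cv2.resize(b[y-70:y+60,x-50:x+50],(300,390)) 
o=np.zeros((390,800,3),np.uint8);o[:375,:500]=w;o[:,500:]=s
cv2.imwrite("pics/g2.png",o[:,:,::-1])
E
```

```text
13.108082861756795 29.99503344297409 [ 0.33860356  0.44592253 -0.57892714] 8.95
(array([571.91324032, 208.99912125, 230.09432943]), array([-2.32293880e-05,  9.99417425e-01, -3.41292917e-02,  4.81718694e-05])) 11.75 13.15670676321756
221 232
```

View pics/g2.png

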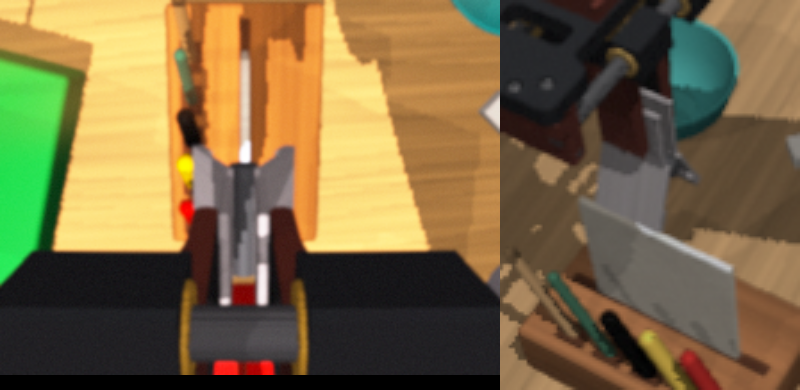

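The wrist view shows the card running straight under the middle of the open clip: card column about 246, clip centre about 244. Nothing has slipped, so I lower it.

```bash
python3 - <<'E'
from h import *
c=[571.9,209.2]
print("hit",move_l([*c,173],velocity=50,max_force=5)); wait(.3)
e=(get_eef_pos(),get_ee_rot()); np.savez("w5.npz",p=e[0],q=e[1]); print(e,get_clock(),get_width(),get_contact_force(),get_grip_force())
a=camera("wrist");b=camera("side")
cv2.imwrite("pics/side5.png",b[:,:,::-1])
w=cv2.resize(a[150:290,210:350],(390,390)); s=cv2.resize(b[200:290,175:265],(400,400),interpolation=cv2.INTER_CUBIC)
o=np.zeros((400,800,3),np.uint8);o[:390,:390]=w;o[:,400:]=s
# predicted lips lower edge (y side +) for lips bottom z=125, and card midline
u=np.array([np.cos(-.068),np.sin(-.068),0]);v=np.array([.068,.998,0])
for k in (-20,20):
  for y in(16.5,19): print(k,y,[((proj("side",np.array([*c,z])+k*u+v*y)-[175,200])*400/90+[400,0]).round(0) for z in (120,125,130)])
cv2.imwrite("pics/g3.png",o[:,:,::-1])
E
```

```text
hit False
(array([571.95585898, 209.22617107, 173.17301773]), array([-4.98535615e-05,  9.99422274e-01, -3.39867340e-02,  1.30607807e-04])) 13.4417 13.461379580037994 [ 1.3169342  -0.26682489 -1.15944584] 29.995040595531464
-20 16.5 [array([636., 260.]), array([635., 253.]), array([634., 246.])]
-20 19 [array([632., 265.]), array([631., 258.]), array([630., 251.])]
20 16.5 [array([547., 217.]), array([545., 210.]), array([544., 202.])]
20 19 [array([543., 222.]), array([541., 215.]), array([540., 207.])]
```

View pics/g3.png

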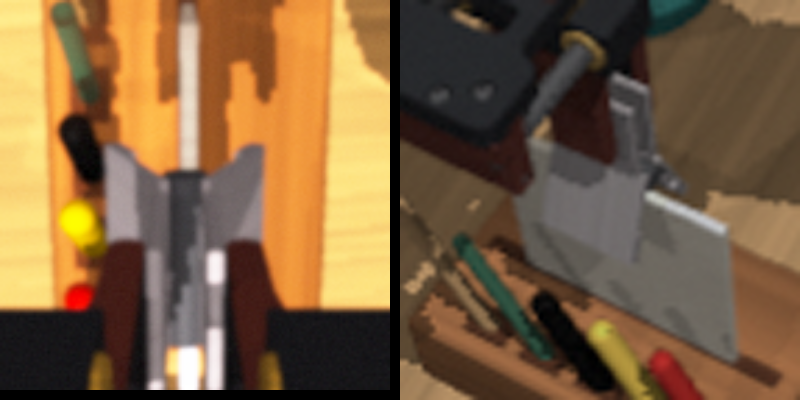

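The clip straddles the card with clearance on both sides. Wrist view: lips at columns 105–264, card at 189. Side view: the lip's lower corner at (638,260) puts it about 17 mm below the card's edge. I raise it 2 mm to the middle of the range, re-read, and hand in.

```bash
python3 - <<'E'
from h import *
move_l([571.9,209.2,175],velocity=30)
for _ in range(3): wait(.3); print(get_width(),get_contact_force().round(2),get_eef_pos().round(1))
print(get_clock())
if get_width()<14.5: print(close_job())
E
```

```text
13.305179991599813 [-1.07 -0.09 -1.3 ] [571.9 209.2 175. ]
13.250959336524128 [0.02 0.27 0.45] [571.9 209.2 175. ]
13.137500811530744 [ 0.18 -0.25 -0.4 ] [571.9 209.2 175. ]
14.6917
the job is handed in; nothing more can be done
None
```

The job is handed in at 14.7 s: the clip is held fully open over the middle of the card, lined up with it, with an estimated 15 mm of card between the jaws and no sign of either jaw touching it; no verdict was returned.

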